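# Load a four-cell series string into the weld nest and cover it with the weld mask

## Robot

A 6-joint arm with a two-finger parallel gripper is mounted at the origin on a cart in front of the work surface, level with it; the furniture and walls round the work are solid. World frame = base frame: x ahead of the robot, y to its left, z up, the work surface at z = 0. Lengths are in m, angles in rad, forces in N, time in s.
With the tool pointing down it reaches from about 0.375 to 0.9 m from the base axis. Payload 3.1 kg.
Tool frame: the origin (TCP) lies at the very end of the fingers, on their centre line; the grasp point (between the pads) lies 19 mm behind it (hold_point_z is the distance from the TCP to the grasp point, in m); z points along the fingers, x is the direction in which the jaws open and shut, and the axes are right-handed (so a half turn about z gives the same grasp; the last joint's range is limited). The gripper opens to 87 mm and grips with 3 to 60 N. Pads are 19 mm wide; open, the fingers measure 117 mm over their backs; the gripper's body (75 mm by 190 mm) begins 51 mm behind the grasp point.
Start: joints at [0.993, 0.527, 1.433, -0, 1.181, -0.178], TCP at [0.243, 0.576, 0.223] pointing down, gripper open.
Joint ranges: [-3.08, 3.08], [-0.75, 2.2], [0.22, 2.44], [-1.43, 4.57], [0, 2.65], [-2.85, 2.85]. Speed limits (rad/s): [2.79, 2.79, 3.14, 3.14, 3.14, 3.14].

## Interface

Orientations are given as a unit quaternion [x, y, z, w].
In Python, from rig import * gives the robot as it stands.
- The arm moves only by the tool carry_out, never from a script. Its argument "deltas" is a list of rows, each a list of 7 numbers: the closure, from -1 (fully open) to 1 (shut), then the shift along the tool's x, y, z in units of 25 mm (1.0 is 25 mm), then the turn, a rotation vector about the tool's x, y, z in degrees. In form: [[jaw, x, y, z, rx, ry, rz], ...]. A call has 1 to 8 rows; each row is the pose to reach, as a shift and turn from the pose commanded when the call began, along the tool's axes at that moment; what a row does not reach only later rows make up. A row lasts 1/10 s, in which the tool goes at most 50 mm and 8.59 degrees, less where a joint would pass 70% of its speed; a pose out of reach is approached as far as the arm can. A call with a gripper value outside its range is refused whole. The fingers move at their own pace and stop on an object; "force" is the grip in N (left out, the last holds). Time passes only in rows, so rows that repeat a pose let the fingers close. It gives the time, the measured TCP pose, the force and the opening at its end, in the units of the state.
- get_obs(): the state, without advancing time (a new reading comes with each control period).
- camera(name): name is "side" or "top" or "wrist"; returns (picture, depth): 400x640x3 uint8, red, green, blue; 400x640 float32, m along the optical axis (not along the pixel's ray), 0 where there is no reading.
- camera_info(name): a dict with "mtx" (3x3 intrinsics, pixels), "origin" and "rotation" of the camera in the world. Camera axes: x right, y down, z forward; pixel columns grow to the right and rows downward; lengths in m; the calibration is good to about 2 mm. A picture is of the moment at which its call begins: read the wrist's pose just before it. camera_info takes no time and is no camera call; for the wrist camera it gives the pose at the moment of the call.
- hand_in(): hands the job in, once; it reports no verdict.
Trained networks look in the newest picture that a camera, given by its name, has taken for a name from the list of things; names that differ only in an ending like _2 or _b are one class to them, and where a whole thing is asked for, a point or a joint stands for the part that bears it (a point fixed in the world has none). Each returns a list of dicts, best first, with "score" (0 to 1); they miss things now and then, are a little off and sometimes report something else, mostly with a low value. They report only what shows in the picture. A call takes as long as a camera call.
- spot_in(camera, target): "pixel" ([row, column] in pixels, amid what is visible of it).
The state is a dict: "time": time; "q": joint angles; "joint_velocities": joint speeds; "joint_torque": joint torques, N m; "position": TCP position; "tool_rot": TCP orientation; "ft_force": force on the tool from outside, world axes, zero at the start; "moment": the same for the moment, N m; "grip_width": finger opening in m.
Only numpy, scipy, OpenCV 4.12 (cv2) and the standard library are available. Lean on these libraries where they do the work, as an engineer would, in place of code of your own. Each camera call takes 0.05 s, during which the arm holds its last target.

## Task

Load the brown weld nest with the four cells as a series string: the pocket next to the red end gets a cell standing plus end up (green ring), and from there along the row the cells must alternate, plus up, minus up, plus up, minus up, each seated upright on the floor of its pocket; the cells already stand the right way up for this. When all four are in, set the cream weld mask on top of them, rim down round the whole row and lying level. Lower things into place instead of dropping them, do not knock a cell over, and leave the tape roll, the cutter and the glue bottle where they are.

Things in the scene. Friction and masses are not known exactly. Their poses are not given: they have to be found in the camera images.
- nest: Fixed brown block, 194 x 48 x 26 (64 wide over its 5 mm high feet), four round pockets in a row, red block at one end, black at the other. Origin: centre of underside; x along the row toward the RED end, z up. Pocket centres x = +63 (by red), +21, -21, -63 (by black), y = 0. Pocket: floor at z 4, bore diameter 25 up to z 12, steep funnel to diameter 40 at z 26. A seated cell spans z 4 to 74.
- cell_plus_1: Lithium cell 1 of two standing plus end up: purple wrapped cylinder, diameter 21.4, height 70, about 70 g, standing upright and loose. Seen from above its top is a bright green paper ring round a small steel button. Origin: centre of its underside; z up along the cell. The two plus-up cells are interchangeable.
- cell_plus_2: Lithium cell 2 of two standing plus end up: purple wrapped cylinder, diameter 21.4, height 70, about 70 g, standing upright and loose. Seen from above its top is a bright green paper ring round a small steel button. Origin: centre of its underside; z up along the cell. The two plus-up cells are interchangeable.
- cell_minus_1: Lithium cell 1 of two standing minus end up: purple wrapped cylinder, diameter 21.4, height 70, about 70 g, standing upright and loose. Seen from above its top is a plain bare steel disc with no green ring. Origin: centre of its underside; z up along the cell. The two minus-up cells are interchangeable.
- cell_minus_2: Lithium cell 2 of two standing minus end up: purple wrapped cylinder, diameter 21.4, height 70, about 70 g, standing upright and loose. Seen from above its top is a plain bare steel disc with no green ring. Origin: centre of its underside; z up along the cell. The two minus-up cells are interchangeable.
- weld_mask: Loose cream cover like a shallow upside-down tray, 120 g, 178 (x) x 52 (y), four windows on top, black grip block in the middle: 20 (x) x 24 (y), z 15 to 45. Origin: centre under its rim, on the bench at the start; z up. Top plate z 12 to 15; inside 166 x 40 at the mouth, sloping to 156 x 30 at z 12. On the seated cells its origin is 62 above the bench, x along the row (either way).
- tape_roll: Bystander: amber tape roll lying flat, diameter 72, 25 high. Origin: centre of its underside.
- flush_cutter: Bystander: cutter with red handles lying flat, 54 by 142 by 12 (long side along its y). Origin: centre of its underside.
- glue_bottle: Bystander: white standing bottle with a red cap, diameter 38, 96 high. Origin: centre of its underside.

How it is judged:
On the way:
1. all four cells stand seated in the nest, alternating from a plus-up cell next to the red end (((x of cell_plus_1 in the frame of nest between 0.058 and 0.068 m and y of cell_plus_1 in the frame of nest between -0.005 and 0.005 m and z of cell_plus_1 in the frame of nest between 0.001 and 0.007 m and angle between cell_plus_1's own z axis and vertical below 0.1 rad) or (x of cell_plus_2 in the frame of nest between 0.058 and 0.068 m and y of cell_plus_2 in the frame of nest between -0.005 and 0.005 m and z of cell_plus_2 in the frame of nest between 0.001 and 0.007 m and angle between cell_plus_2's own z axis and vertical below 0.1 rad)) and ((x of cell_minus_1 in the frame of nest between 0.016 and 0.026 m and y of cell_minus_1 in the frame of nest between -0.005 and 0.005 m and z of cell_minus_1 in the frame of nest between 0.001 and 0.007 m and angle between cell_minus_1's own z axis and vertical below 0.1 rad) or (x of cell_minus_2 in the frame of nest between 0.016 and 0.026 m and y of cell_minus_2 in the frame of nest between -0.005 and 0.005 m and z of cell_minus_2 in the frame of nest between 0.001 and 0.007 m and angle between cell_minus_2's own z axis and vertical below 0.1 rad)) and ((x of cell_plus_1 in the frame of nest between -0.026 and -0.016 m and y of cell_plus_1 in the frame of nest between -0.005 and 0.005 m and z of cell_plus_1 in the frame of nest between 0.001 and 0.007 m and angle between cell_plus_1's own z axis and vertical below 0.1 rad) or (x of cell_plus_2 in the frame of nest between -0.026 and -0.016 m and y of cell_plus_2 in the frame of nest between -0.005 and 0.005 m and z of cell_plus_2 in the frame of nest between 0.001 and 0.007 m and angle between cell_plus_2's own z axis and vertical below 0.1 rad)) and ((x of cell_minus_1 in the frame of nest between -0.068 and -0.058 m and y of cell_minus_1 in the frame of nest between -0.005 and 0.005 m and z of cell_minus_1 in the frame of nest between 0.001 and 0.007 m and angle between cell_minus_1's own z axis and vertical below 0.1 rad) or (x of cell_minus_2 in the frame of nest between -0.068 and -0.058 m and y of cell_minus_2 in the frame of nest between -0.005 and 0.005 m and z of cell_minus_2 in the frame of nest between 0.001 and 0.007 m and angle between cell_minus_2's own z axis and vertical below 0.1 rad))), for 0.2 s.
At the end, for the whole second after the job is handed in: From red: plus-up, minus-up, plus-up, minus-up cell, each within 5 mm of its pocket centre, 3 mm of the floor, upright to 0.1 rad; mask on the cells, centred within 9 mm, along the row within 0.15 rad (either way), level to 0.06 rad, height within 3 mm; all released and at rest (all of step 1 and x of weld_mask in the frame of nest between -0.009 and 0.009 m and y of weld_mask in the frame of nest between -0.009 and 0.009 m and z of weld_mask in the frame of nest between 0.059 and 0.065 m and angle between weld_mask's own z axis and vertical below 0.06 rad and angle between the x axis of weld_mask and the x axis of nest, either way round below 0.15 rad and linear speed of each of cell_plus_1, cell_plus_2, cell_minus_1, cell_minus_2, weld_mask below 0.02 m/s and angular speed of each of cell_plus_1, cell_plus_2, cell_minus_1, cell_minus_2, weld_mask below 0.2 rad/s); the robot touches nothing.
It fails at once if the tape roll is shifted by more than 25 mm (distance of tape_roll from where it was at the start of the episode above 0.025 m).
It fails at once if the flush cutter is shifted by more than 25 mm (distance of flush_cutter from where it was at the start of the episode above 0.025 m).
It fails at once if the glue bottle is shifted by more than 25 mm (distance of glue_bottle from where it was at the start of the episode above 0.025 m).
It fails at once if a cell is knocked over (angle between any of cell_plus_1, cell_plus_2, cell_minus_1, cell_minus_2's own z axis and vertical above 1.2 rad).
It fails at once if a cell or the mask is dropped (falls freely faster than 0.8 m/s) ((linear speed of cell_plus_1 above 0.8 m/s and contact force between the fingers and cell_plus_1 below 0.05 N) or (linear speed of cell_plus_2 above 0.8 m/s and contact force between the fingers and cell_plus_2 below 0.05 N) or (linear speed of cell_minus_1 above 0.8 m/s and contact force between the fingers and cell_minus_1 below 0.05 N) or (linear speed of cell_minus_2 above 0.8 m/s and contact force between the fingers and cell_minus_2 below 0.05 N) or (linear speed of weld_mask above 0.8 m/s and contact force between the fingers and weld_mask below 0.05 N)).
It also fails if it takes over 115 s, if anything falls off the work surface, if the arm or the gripper's body presses on something with over 40 N, if the wrist force passes 120 N, or if a joint passes its speed limit or range.

## Working session

There is one attempt and no reset: what is moved stays moved. The work goes in short steps, Python scripts to look and compute and a tool call to move; the robot and the scene stay as the last step left them, time stands still between calls to the robot, and variables do not carry over. Pictures are saved under pics/ and viewed, and the job is handed in when it is done.

Besides the shell and the picture viewer there is one more tool, called as a command line: name --pt "numbers of a row" for each row, then --argument value for the rest. carry_out: Moves the arm, as the interface text tells. Its arguments: {"type":"object","properties":{"deltas":{"type":"array"},"force":{"type":"number"}},"required":["deltas"]}

```bash
mkdir -p pics; ls; python3 - <<'E'
from rig import *
import cv2
o=get_obs(); print(o)
for n in ["top","side","wrist"]:
    i=camera_info(n); print(n,i)
    p,d=camera(n); cv2.imwrite(f"pics/{n}0.png",p[:,:,::-1])
E
```

```text
pics
{'time': 0.0, 'q': array([ 9.92505885e-01,  5.28441879e-01,  1.43387812e+00,  1.42579550e-06,
        1.18138538e+00, -1.78470958e-01]), 'joint_velocities': array([-0.00081006, -0.00022218, -0.00160064, -0.00083113,  0.00087557,
       -0.00187541]), 'joint_torque': array([-6.28176508e-05, -4.40054119e+01, -1.76591939e+01,  6.32535364e-02,
        5.83494070e-02, -1.85092749e-04]), 'position': array([0.24284069, 0.57511659, 0.22159424]), 'tool_rot': array([ 8.33441965e-01,  5.52605985e-01, -9.70322345e-04,  4.17578213e-04]), 'ft_force': array([-0.0631067 , -0.01699109, -0.12422302]), 'moment': array([-0.00719661,  0.01540006,  0.07634818]), 'grip_width': 0.087183420337184}
top {'mtx': array([[374.76426911,   0.        , 326.49769421],
       [  0.        , 374.76426911, 194.9495995 ],
       [  0.        ,   0.        ,   1.        ]]), 'origin': array([ 0.42031423, -0.07076511,  0.87165384]), 'rotation': array([ 0.71485446, -0.69534052,  0.05154531, -0.05317655])}
side {'mtx': array([[470.99421144,   0.        , 328.35110914],
       [  0.        , 470.99421144, 203.50880106],
       [  0.        ,   0.        ,   1.        ]]), 'origin': array([ 0.31651308, -0.78277308,  0.62096012]), 'rotation': array([ 0.88942474, -0.12634205,  0.05777435, -0.43545773])}
wrist {'mtx': array([[308.53542899,   0.        , 318.98490584],
       [  0.        , 308.53542899, 198.15707983],
       [  0.        ,   0.        ,   1.        ]]), 'origin': array([0.17589354, 0.60396959, 0.38442252]), 'rotation': array([0.82528126, 0.54838165, 0.0738822 , 0.11282654])}
```

View pics/top0.png

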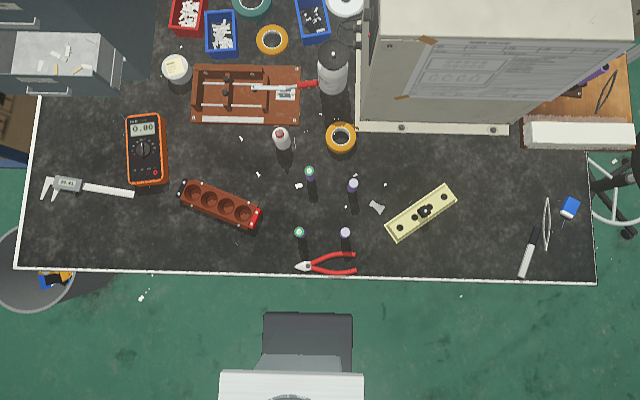

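View pics/side0.png

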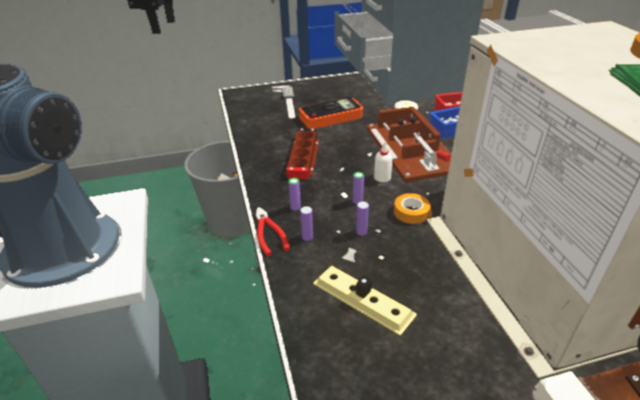

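The top view shows the nest at (220,205) with its red end at (257,217). The plus cells are at (309,171) and (299,232), the minus cells at (353,184) and (345,232), and the mask is at (421,212). The cutter is at (325,264), the glue bottle at (281,138) and the tape roll at (340,137).

```bash
cat > h.py <<'E'
from rig import *
import cv2, numpy as np
from scipy.spatial.transform import Rotation as R
def ray(info,u,v):
    M=info["mtx"]; d=np.array([(u-M[0,2])/M[0,0],(v-M[1,2])/M[1,1],1.])
    return R.from_quat(info["rotation"]).apply(d)
def onplane(info,u,v,z):
    d=ray(info,u,v); o=np.array(info["origin"]); return o+d*(z-o[2])/d[2]
def cloud(info,depth):
    h,w=depth.shape; U,V=np.meshgrid(np.arange(w),np.arange(h)); M=info["mtx"]
    P=np.stack([(U-M[0,2])/M[0,0]*depth,(V-M[1,2])/M[1,1]*depth,depth],-1)
    return R.from_quat(info["rotation"]).apply(P.reshape(-1,3)).reshape(h,w,3)+np.array(info["origin"])
E
python3 - <<'E'
from h import *
i=camera_info("top"); p,d=camera("top"); np.save("pics/top_d.npy",d); np.save("pics/top_p.npy",p)
c=p[120:280,170:470]; cv2.imwrite("pics/crop.png",cv2.resize(c[:,:,::-1],None,fx=2.65,fy=2.65,interpolation=cv2.INTER_NEAREST))
C=cloud(i,d)
for (v,u) in [(200,290),(240,250),(150,240),(171,309),(232,299),(184,353),(232,345),(212,400),(213,440)]: print(u,v,C[v,u].round(4))
# cells: points with z 0.055..0.085 near
for n,(u,v) in dict(p1=(309,171),p2=(299,232),m1=(353,184),m2=(345,232)).items():
    W=C[v-14:v+15,u-14:u+15]; m=(W[...,2]>0.06)&(W[...,2]<0.085)
    Q=W[m]; print(n,m.sum(),Q.mean(0).round(4),np.median(Q[:,2]).round(4), ((Q[:,:2].max(0)+Q[:,:2].min(0))/2).round(4),np.ptp(Q[:,:2],axis=0).round(4))
for n in ["cell_plus_1","cell_minus_1","nest","weld_mask","tape_roll","flush_cutter","glue_bottle"]:
    for r in spot_in("top",n)[:3]: print(n,r["score"],r["pixel"],onplane(i,r["pixel"][1],r["pixel"][0],0.07 if "cell" in n else 0.02).round(4))
E
```

```text
290 200 [0.5357 0.0181 0.0026]
250 240 [0.4403 0.1063 0.0026]
240 150 [0.6522 0.1419 0.0049]
309 171 [ 0.5919 -0.0276  0.0695]
299 232 [ 0.4586 -0.0109  0.0698]
353 184 [ 0.5659 -0.1242  0.0684]
345 232 [ 0.4613 -0.1089  0.0696]
400 212 [ 0.5145 -0.239   0.0036]
440 213 [ 0.5148 -0.3319  0.0036]
p1 81 [ 0.5931 -0.0269  0.0699] 0.0702 [ 0.5935 -0.0264] [0.0197 0.0199]
p2 82 [ 0.4604 -0.0101  0.0696] 0.0699 [ 0.4608 -0.0098] [0.0211 0.0196]
m1 81 [ 0.5689 -0.124   0.0697] 0.0698 [ 0.5691 -0.1244] [0.0208 0.0213]
m2 81 [ 0.4623 -0.1084  0.0703] 0.0704 [ 0.4624 -0.1078] [0.0194 0.0193]
cell_plus_1 0.51 [171.9, 311.0] [ 0.5899 -0.032   0.07  ]
cell_plus_1 0.39 [232.5, 300.3] [ 0.4576 -0.0137  0.07  ]
cell_minus_1 0.53 [231.6, 347.1] [ 0.4622 -0.1133  0.07  ]
nest 0.78 [200.9, 217.4] [0.5267 0.1826 0.02  ]
weld_mask 0.98 [211.4, 420.6] [ 0.5154 -0.2828  0.02  ]
tape_roll 0.79 [144.1, 342.4] [ 0.669 -0.101  0.02 ]
tape_roll 0.63 [202.2, 217.8] [0.5238 0.1815 0.02  ]
glue_bottle 0.61 [136.0, 281.1] [0.6847 0.0436 0.02  ]
```

View pics/crop.png

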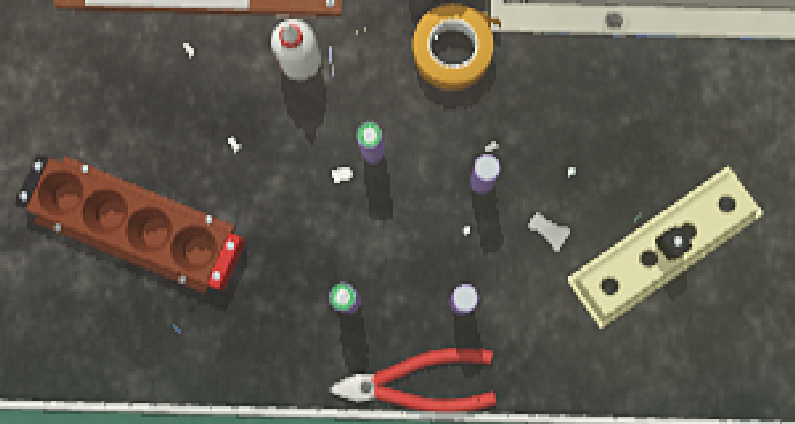

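```bash
python3 - <<'E'
from h import *
i=camera_info("top"); d=np.load("pics/top_d.npy"); p=np.load("pics/top_p.npy"); C=cloud(i,d)
hsv=cv2.cvtColor(p,cv2.COLOR_RGB2HSV)
def rect(Q):
    r=cv2.minAreaRect((Q[:,:2]*1000).astype(np.float32)); return r
W=np.zeros(d.shape,bool); W[165:245,165:275]=1
for lo,hi in[(0.018,0.035),(0.023,0.030)]:
    m=W&(C[...,2]>lo)&(C[...,2]<hi); Q=C[m]; print("nest",m.sum(),rect(Q),np.median(Q[:,2]))
red=W&(hsv[...,1]>200)&((hsv[...,0]<5)|(hsv[...,0]>176))&(hsv[...,2]>140); print("red",red.sum(),np.median(C[red],0))
# pockets: low points within nest
ctr=None
m=W&(C[...,2]>0.018)&(C[...,2]<0.035)
m=cv2.morphologyEx(m.astype(np.uint8),cv2.MORPH_OPEN,np.ones((1,1)))
cn,h=cv2.findContours(m,cv2.RETR_CCOMP,cv2.CHAIN_APPROX_NONE)
for c,hh in zip(cn,h[0]):
    if hh[3]>=0 and cv2.contourArea(c)>40:
        (u,v),r=cv2.minEnclosingCircle(c); print("hole",u,v,r,onplane(i,u,v,0.026).round(4))
W[:]=0; W[175:250,375:470]=1
m=W&(C[...,2]>0.009)&(C[...,2]<0.022)&(hsv[...,2]>100); print("mask plate",m.sum(),rect(C[m]),np.median(C[m][:,2]))
m=W&(C[...,2]>0.035)&(C[...,2]<0.055); print("grip",m.sum(),rect(C[m]),C[m].mean(0))
m=W&(hsv[...,2]>110)&(hsv[...,0]>20)&(hsv[...,0]<40)&(hsv[...,1]>40); print("mask all",rect(C[m]))
E
```

```text
nest 1213 ((533.8370971679688, 206.47372436523438), (250.599609375, 54.92774963378906), 67.10783386230469) 0.025078110702167145
nest 936 ((522.9231567382812, 180.64846801757812), (193.89743041992188, 47.976806640625), 69.30284118652344) 0.02559962395012305
red 5 [0.47804566 0.09708666 0.02590801]
hole 242.89999389648438 212.89999389648438 8.174446105957031 [0.5002 0.1211 0.026 ]
hole 226.0 206.0 8.24631118774414 [0.5149 0.1605 0.026 ]
hole 209.8333282470703 199.27777099609375 7.9369587898254395 [0.5292 0.1983 0.026 ]
hole 193.30487060546875 192.35365295410156 7.8320817947387695 [0.5441 0.2372 0.026 ]
mask plate 997 ((534.5900268554688, -271.8575744628906), (89.01063537597656, 165.06576538085938), 35.380531311035156) 0.014953453490967106
grip 100 ((515.8839111328125, -286.4602355957031), (23.472444534301758, 20.115482330322266), 36.129188537597656) [ 0.51538602 -0.28536597  0.04420136]
mask all ((477.8914489746094, -226.2834014892578), (65.60856628417969, 325.11505126953125), 31.72509002685547)
```

```bash
cat >> h.py <<'E'
def go(*tg):
    o=get_obs(); Rm=R.from_quat(o["tool_rot"]); x=Rm.apply([1,0,0]); yaw=np.degrees(np.arctan2(x[1],x[0]))
    z=Rm.apply([0,0,1])
    print("t %.2f"%o["time"],"pos",np.round(o["position"],4),"yaw %.2f"%yaw,"z",z.round(4),"w %.4f"%o["grip_width"],"F",np.round(o["ft_force"],2))
    for t in tg:
        T=R.from_euler("z",t[3],degrees=True)*R.from_quat([1,0,0,0])
        dl=Rm.inv().apply(np.array(t[:3])-o["position"])/0.025
        print(t,"->",dl.round(3),(Rm.inv()*T).as_rotvec(degrees=True).round(2))
PK={63:(0.5004,0.1213),21:(0.5153,0.1606),-21:(0.5301,0.1998),-63:(0.5450,0.2391)}
E
python3 -c "
from h import *
go((.5935,-.0266,.2,-20.7),(.5935,-.0266,.13,-20.7))"
```

```text
t 0.55 pos [0.2432 0.5757 0.2225] yaw 67.09 z [-0.e+00 -1.e-04 -1.e+00] w 0.0870 F [0.76 0.19 0.33]
(0.5935, -0.0266, 0.2, -20.7) -> [-16.736  22.283   0.903] [ 0.    0.   87.79]
(0.5935, -0.0266, 0.13, -20.7) -> [-16.736  22.283   3.703] [ 0.    0.   87.79]
```

carry_out --pt "-1 -16.74 22.28 0.9 0 0 87.8" --pt "-1 -16.74 22.28 0.9 0 0 87.8" --pt "-1 -16.74 22.28 0.9 0 0 87.8" --pt "-1 -16.74 22.28 0.9 0 0 87.8" --pt "-1 -16.74 22.28 0.9 0 0 87.8" --pt "-1 -16.74 22.28 0.9 0 0 87.8" --pt "-1 -16.74 22.28 0.9 0 0 87.8" --pt "-1 -16.74 22.28 0.9 0 0 87.8" --force 20

```text
time: 1.35
position: [0.4451, 0.2283, 0.2099]
tool_rot: [1.0, -0.018, 0.001, -0.0]
ft_force: [0.7, 0.8, -0.2]
grip_width: 0.0869
```

```bash
python3 -c "
from h import *
go((.5935,-.0266,.2,-20.7),(.5935,-.0266,.13,-20.7))"
```

```text
t 1.35 pos [0.4451 0.2283 0.2099] yaw -2.01 z [ 1.e-03  3.e-04 -1.e+00] w 0.0869 F [ 0.67  0.83 -0.2 ]
(0.5935, -0.0266, 0.2, -20.7) -> [6.288 9.983 0.4  ] [-0.03 -0.05 18.69]
(0.5935, -0.0266, 0.13, -20.7) -> [6.286 9.985 3.2  ] [-0.03 -0.05 18.69]
```

carry_out --pt "-1 6.2 9.8 0.4 0 0 18" --pt "-1 6.2 9.8 0.4 0 0 18" --pt "-1 6.2 9.8 0.4 0 0 18" --pt "-1 6.2 9.8 0.4 0 0 18" --pt "-1 6.2 9.8 0.4 0 0 18" --pt "-1 6.2 9.8 0.4 0 0 18" --pt "-1 6.2 9.8 0.4 0 0 18" --pt "-1 6.2 9.8 0.4 0 0 18"

```text
time: 2.15
position: [0.592, -0.0202, 0.1993]
tool_rot: [0.985, -0.172, -0.0, -0.0]
ft_force: [0.2, 0.2, 0.6]
grip_width: 0.0876
```

```bash
python3 -c "
from h import *
i=camera_info('wrist');p,d=camera('wrist');cv2.imwrite('pics/w1.png',p[:,:,::-1])
C=cloud(i,d);m=(C[...,2]>.06)&(C[...,2]<.08)
n,l,s,c=cv2.connectedComponentsWithStats(m.astype(np.uint8))
for k in range(1,n):
  if s[k,4]>60: print(s[k],C[l==k].mean(0).round(4))
go((.5935,-.0266,.037,-20.7))"
```

```text
[503  71  32  73 786] [ 7.869e-01 -4.000e-04  7.240e-02]
[362  78  37  39 955] [0.6735 0.0429 0.0667]
[ 530  120   57   73 1038] [ 0.8071 -0.0572  0.0705]
[311 183  22  24 399] [ 0.5931 -0.025   0.0702]
[527 208  99  26 861] [ 0.8275 -0.1389  0.0697]
[181 211  25  23 433] [ 0.4615 -0.0085  0.0693]
[321 289  19   7 100] [ 0.5662 -0.1287  0.0709]
[223 291  22  22 368] [ 0.4632 -0.1061  0.0691]
t 2.20 pos [ 0.5913 -0.019   0.1993] yaw -19.69 z [-1.5e-03  8.0e-04 -1.0e+00] w 0.0870 F [-0.75 -0.23  0.29]
(0.5935, -0.0266, 0.037, -20.7) -> [0.197 0.257 6.493] [-0.01  0.09  1.01]
```

View pics/w1.png

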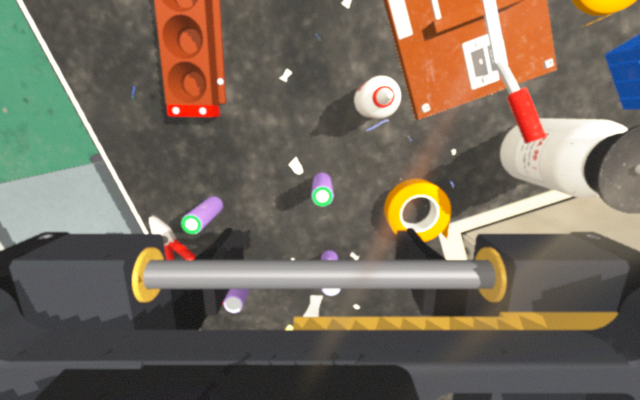

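The wrist view shows plus cell 1 at (322,190) and the tape roll at (418,210). Its cell positions agree with the top camera to about 2 mm.

carry_out --pt "-1 0.2 0.25 1.5 0 0 1" --pt "-1 0.2 0.25 3 0 0 1" --pt "-1 0.2 0.25 4.5 0 0 1" --pt "-1 0.2 0.25 5.5 0 0 1" --pt "-1 0.2 0.25 5.5 0 0 1" --pt "-1 0.2 0.25 5.5 0 0 1"

```text
time: 2.8
position: [0.5942, -0.0255, 0.0625]
tool_rot: [0.984, -0.178, -0.0, -0.0]
ft_force: [0.5, 0.3, 0.6]
grip_width: 0.087
```

```bash
python3 -c "
from h import *
go((.5935,-.0262,.037,-20.7))"
```

```text
t 2.80 pos [ 0.5942 -0.0255  0.0625] yaw -20.56 z [-7.e-04  3.e-04 -1.e+00] w 0.0870 F [0.53 0.26 0.64]
(0.5935, -0.0262, 0.037, -20.7) -> [-0.017  0.035  1.02 ] [0.   0.04 0.14]
```

carry_out --pt "-1 0 0 0.5 0 0 0" --pt "-1 0 0 1 0 0 0" --pt "0 0 0 1 0 0 0" --pt "0.4 0 0 1 0 0 0" --pt "1 0 0 1 0 0 0" --pt "1 0 0 1 0 0 0" --pt "1 0 0 1 0 0 0" --pt "1 0 0 1 0 0 0" --force 20

```text
time: 3.6
position: [0.5948, -0.027, 0.0374]
tool_rot: [0.984, -0.179, 0.0, 0.0]
ft_force: [-0.6, 0.6, -0.1]
grip_width: 0.047
```

```bash
python3 -c "
from h import *
go((.5935,-.0262,.037,-20.7))"
```

```text
t 3.60 pos [ 0.5948 -0.027   0.0374] yaw -20.67 z [ 4.e-04 -1.e-04 -1.e+00] w 0.0470 F [-0.62  0.57 -0.06]
(0.5935, -0.0262, 0.037, -20.7) -> [-0.058 -0.011  0.015] [-0.   -0.02  0.03]
```

carry_out --pt "1 0 0 0 0 0 0" --pt "1 0 0 0 0 0 0" --pt "1 0 0 0 0 0 0" --pt "1 0 0 0 0 0 0" --pt "1 0 0 0 0 0 0" --pt "1 0 0 0 0 0 0"

```text
time: 4.2
position: [0.5946, -0.0269, 0.0371]
tool_rot: [0.984, -0.179, -0.0, -0.0]
ft_force: [0.1, -0.1, -0.1]
grip_width: 0.0212
```

```bash
python3 -c "
from h import *
x,y=PK[63]
go((.5935,-.0262,.037,-20.7),(x,y,.15,-20.7))"
```

```text
t 4.20 pos [ 0.5946 -0.0269  0.0371] yaw -20.66 z [-1.e-04  0.e+00 -1.e+00] w 0.0212 F [ 0.14 -0.07 -0.08]
(0.5935, -0.0262, 0.037, -20.7) -> [-0.049 -0.009  0.004] [0.   0.01 0.04]
(0.5004, 0.1213, 0.15, -20.7) -> [-5.616 -4.216 -4.515] [0.   0.01 0.04]
```

carry_out --pt "1 0 0 -0.5 0 0 0" --pt "1 0 0 -2 0 0 0" --pt "1 0 0 -3.5 0 0 0" --pt "1 -1.1 -0.8 -4.5 0 0 0" --pt "1 -2.5 -1.9 -4.5 0 0 0" --pt "1 -4 -3 -4.5 0 0 0" --pt "1 -5.2 -3.9 -4.5 0 0 0" --pt "1 -5.62 -4.22 -4.5 0 0 0"

```text
time: 5.0
position: [0.4972, 0.124, 0.1504]
tool_rot: [0.984, -0.178, -0.001, -0.0]
ft_force: [-1.0, 0.5, -0.3]
grip_width: 0.0207
```

carry_out --pt "1 0 0 0 0 0 0" --pt "1 0 0 0 0 0 0" --pt "1 0 0 0 0 0 0" --pt "1 0 0 0 0 0 0"

```text
time: 5.4
position: [0.5016, 0.1202, 0.1496]
tool_rot: [0.984, -0.18, 0.0, 0.0]
ft_force: [0.3, 0.6, -0.9]
grip_width: 0.0207
```

```bash
python3 -c "
from h import *
i=camera_info('wrist');p,d=camera('wrist');cv2.imwrite('pics/w2.png',p[:,:,::-1])
x,y=PK[63]
go((x,y,.041,-20.7))
C=cloud(i,d);m=(C[...,2]>.022)&(C[...,2]<.031); Q=C[m]; 
n,l,s,c=cv2.connectedComponentsWithStats(m.astype(np.uint8))
k=1+np.argmax(s[1:,4]);print(s[k],cv2.minAreaRect((C[l==k][:,:2]*1000).astype(np.float32)))
p,d=camera('top');cv2.imwrite('pics/t2.png',cv2.resize(p[120:280,140:440,::-1],None,fx=2.6,fy=2.6))
"
```

```text
t 5.45 pos [0.5013 0.1203 0.1495] yaw -20.76 z [ 4.e-04 -1.e-04 -1.e+00] w 0.0209 F [-0.29 -0.61 -1.17]
(0.5004, 0.1213, 0.041, -20.7) -> [-0.049 -0.024  4.341] [-0.   -0.02 -0.06]
[ 286    1   58  223 6863] ((521.5634765625, 182.24716186523438), (194.06365966796875, 48.175262451171875), 69.37701416015625)
```

View pics/w2.png

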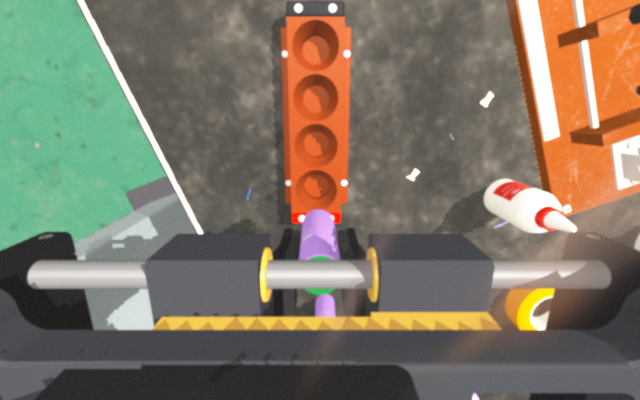

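View pics/t2.png

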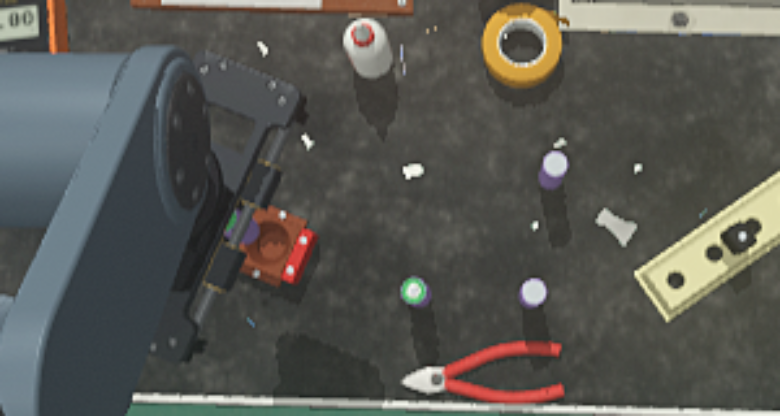

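```bash
cat >> h.py <<'E'
NC=np.array([.5222,.1814]); NX=-np.array([.3526,.9358]); NA=-20.65
def pk(s): return tuple((NC+NX*s/1000).round(4))
E
python3 -c "
from h import *
go((.4998,.1219,.068,NA),(.4998,.1219,.041,NA)); print([pk(s) for s in (63,21,-21,-63)])"
```

```text
t 5.50 pos [0.5011 0.1205 0.1495] yaw -20.75 z [ 1.e-04 -1.e-04 -1.e+00] w 0.0209 F [-0.27  0.59 -2.04]
(0.4998, 0.1219, 0.068, -20.65) -> [-0.068 -0.035  3.26 ] [ 0.   -0.01 -0.1 ]
(0.4998, 0.1219, 0.041, -20.65) -> [-0.068 -0.036  4.34 ] [ 0.   -0.01 -0.1 ]
[(np.float64(0.5), np.float64(0.1224)), (np.float64(0.5148), np.float64(0.1617)), (np.float64(0.5296), np.float64(0.2011)), (np.float64(0.5444), np.float64(0.2404))]
```

carry_out --pt "1 -0.07 -0.04 0.8 0 0 0" --pt "1 -0.07 -0.04 1.8 0 0 0" --pt "1 -0.07 -0.04 2.7 0 0 0" --pt "1 -0.07 -0.04 3.2 0 0 0" --pt "1 -0.07 -0.04 3.4 0 0 0" --pt "1 -0.07 -0.04 3.4 0 0 0"

```text
time: 6.1
position: [0.4991, 0.1228, 0.0642]
tool_rot: [0.984, -0.179, -0.0, 0.0]
ft_force: [-0.2, -0.2, -1.1]
grip_width: 0.0209
```

```bash
python3 -c "
from h import *
go((.4998,.1219,.041,NA))"
```

```text
t 6.10 pos [0.4991 0.1228 0.0642] yaw -20.68 z [-9.e-04 -0.e+00 -1.e+00] w 0.0209 F [-0.18 -0.16 -1.14]
(0.4998, 0.1219, 0.041, -20.65) -> [0.039 0.023 0.928] [ 0.02  0.05 -0.03]
```

carry_out --pt "1 0 0 0.2 0 0 0" --pt "1 0 0 0.4 0 0 0" --pt "1 0 0 0.6 0 0 0" --pt "1 0 0 0.7 0 0 0" --pt "1 0 0 0.75 0 0 0" --pt "1 0 0 0.75 0 0 0"

```text
time: 6.7
position: [0.499, 0.123, 0.0457]
tool_rot: [0.984, -0.179, -0.0, 0.0]
ft_force: [-0.1, -0.1, -1.9]
grip_width: 0.0211
```

```bash
python3 -c "
from h import *
go((.4998,.1219,.041,NA))"
```

```text
t 6.70 pos [0.499  0.123  0.0457] yaw -20.66 z [-3.e-04 -0.e+00 -1.e+00] w 0.0211 F [-0.1  -0.07 -1.93]
(0.4998, 0.1219, 0.041, -20.65) -> [0.046 0.029 0.189] [ 0.01  0.02 -0.01]
```

carry_out --pt "1 0.04 0.03 0 0 0 0" --pt "1 0.04 0.03 0.05 0 0 0" --pt "1 0.04 0.03 0.1 0 0 0" --pt "1 0.04 0.03 0.15 0 0 0" --pt "1 0.04 0.03 0.19 0 0 0" --pt "1 0.04 0.03 0.19 0 0 0"

```text
time: 7.3
position: [0.4997, 0.1219, 0.0411]
tool_rot: [0.984, -0.179, -0.0, 0.0]
ft_force: [0.2, 1.1, -0.6]
grip_width: 0.0212
```

```bash
python3 -c "
from h import *
go((.4998,.1219,.041,NA))"
```

```text
t 7.30 pos [0.4997 0.1219 0.0411] yaw -20.66 z [-1.e-04 -0.e+00 -1.e+00] w 0.0212 F [ 0.21  1.05 -0.55]
(0.4998, 0.1219, 0.041, -20.65) -> [ 0.004 -0.     0.004] [ 0.    0.01 -0.01]
```

carry_out --pt "1 0 0 0.03 0 0 0" --pt "1 0 0 0.03 0 0 0" --pt "0.2 0 0 0.03 0 0 0" --pt "0.2 0 0 0.03 0 0 0" --pt "0.2 0 0 0.03 0 0 0" --pt "0.2 0 0 0.03 0 0 0"

```text
time: 7.9
position: [0.4998, 0.1219, 0.0403]
tool_rot: [0.984, -0.179, -0.0, 0.0]
ft_force: [0.5, 0.3, 0.7]
grip_width: 0.0342
```

```bash
python3 -c "
from h import *
go((.4623,-.1072,.15,-20.65))"
```

```text
t 7.90 pos [0.4998 0.1219 0.0403] yaw -20.66 z [-0. -0. -1.] w 0.0342 F [0.47 0.28 0.66]
(0.4623, -0.1072, 0.15, -20.65) -> [ 1.83   9.104 -4.389] [ 0.    0.   -0.01]
```

carry_out --pt "0.2 0 0 -1 0 0 0" --pt "0 0 0 -2.8 0 0 0" --pt "-1 0.1 0.5 -4.4 0 0 0" --pt "-1 0.5 2.4 -4.4 0 0 0" --pt "-1 0.9 4.3 -4.4 0 0 0" --pt "-1 1.3 6.2 -4.4 0 0 0" --pt "-1 1.7 8.1 -4.4 0 0 0" --pt "-1 1.85 9.1 -4.4 0 0 0"

```text
time: 8.7
position: [0.4627, -0.1107, 0.1505]
tool_rot: [0.984, -0.181, 0.001, 0.001]
ft_force: [1.3, -0.5, 0.3]
grip_width: 0.0822
```

carry_out --pt "-1 0 0 0.5 0 0 0" --pt "-1 0 0 1.5 0 0 0" --pt "-1 0 0 2.4 0 0 0" --pt "-1 0 0 2.4 0 0 0" --pt "-1 0 0 2.4 0 0 0" --pt "-1 0 0 2.4 0 0 0"

```text
time: 9.3
position: [0.4635, -0.1075, 0.0912]
tool_rot: [0.984, -0.179, 0.001, 0.0]
ft_force: [0.1, 1.2, 0.1]
grip_width: 0.0868
```

```bash
python3 -c "
from h import *
p,d=camera('top');cv2.imwrite('pics/t3.png',cv2.resize(p[120:280,140:440,::-1],None,fx=2.6,fy=2.6))
C=cloud(camera_info('top'),d); m=(C[...,2]>.064)&(C[...,2]<.082); m[:, :170]=0;m[:170]=0;m[:,270:]=0
print(m.sum(),C[m].mean(0))
go((.4628,-.1074,.037,-20.65))"
```

```text
86 [0.49983103 0.12032428 0.07357835]
t 9.35 pos [ 0.4636 -0.1075  0.0914] yaw -20.65 z [ 0.002 -0.001 -1.   ] w 0.0868 F [-0.21  0.36 -0.46]
(0.4628, -0.1074, 0.037, -20.65) -> [-0.035  0.006  2.175] [ 0.01 -0.13  0.  ]
```

View pics/t3.png

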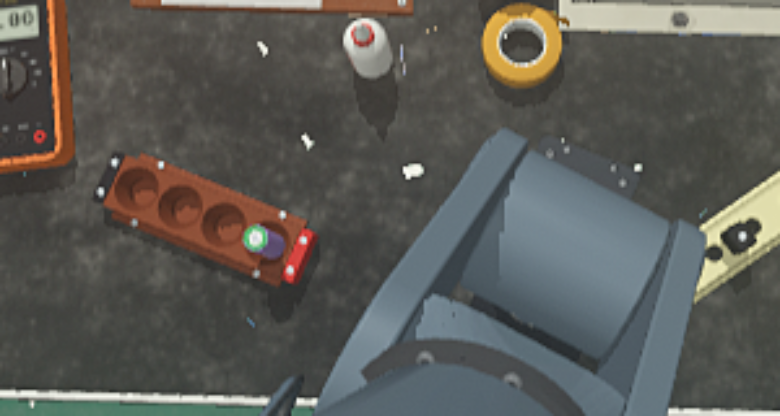

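Cell 1 is seated in the pocket by the red end: its top reads z 0.0736, at (256,238) in the crop. Next is minus cell 2.

carry_out --pt "-1 -0.03 0 0.8 0 0 0" --pt "-1 -0.03 0 1.6 0 0 0" --pt "-0.5 -0.03 0 2.17 0 0 0" --pt "0.3 -0.03 0 2.17 0 0 0" --pt "1 -0.03 0 2.17 0 0 0" --pt "1 -0.03 0 2.17 0 0 0" --pt "1 -0.03 0 2.17 0 0 0" --pt "1 -0.03 0 2.17 0 0 0"

```text
time: 10.15
position: [0.4625, -0.1072, 0.0368]
tool_rot: [0.984, -0.179, 0.001, 0.0]
ft_force: [0.1, -0.0, -0.3]
grip_width: 0.0472
```

carry_out --pt "1 0 0 0 0 0 0" --pt "1 0 0 0 0 0 0" --pt "1 0 0 0 0 0 0" --pt "1 0 0 0 0 0 0" --pt "1 0 0 0 0 0 0" --pt "1 0 0 0 0 0 0"

```text
time: 10.75
position: [0.462, -0.107, 0.0361]
tool_rot: [0.984, -0.179, -0.0, 0.0]
ft_force: [-0.7, 0.5, 0.6]
grip_width: 0.0205
```

```bash
python3 -c "
from h import *
x,y=pk(21)
go((.4628,-.1074,.037,-20.65),(x,y,.15,NA))"
```

```text
t 10.75 pos [ 0.462  -0.107   0.0361] yaw -20.66 z [-1.e-04  0.e+00 -1.e+00] w 0.0205 F [-0.73  0.46  0.58]
(0.4628, -0.1074, 0.037, -20.65) -> [ 0.034  0.005 -0.035] [ 0.    0.   -0.01]
(np.float64(0.5148), np.float64(0.1617), 0.15, -20.65) -> [ -1.818 -10.801  -4.555] [ 0.    0.   -0.01]
```

carry_out --pt "1 0 0 -0.5 0 0 0" --pt "1 0 0 -2 0 0 0" --pt "1 0 0 -3.5 0 0 0" --pt "1 -0.15 -0.9 -4.5 0 0 0" --pt "1 -0.4 -2.4 -4.5 0 0 0" --pt "1 -0.7 -4.1 -4.5 0 0 0" --pt "1 -1 -5.9 -4.5 0 0 0" --pt "1 -1.3 -7.7 -4.5 0 0 0"

```text
time: 11.55
position: [0.4994, 0.0861, 0.1486]
tool_rot: [0.984, -0.18, -0.0, 0.0]
ft_force: [0.4, -0.1, -0.7]
grip_width: 0.0209
```

carry_out --pt "1 -0.25 -1.5 0 0 0 0" --pt "1 -0.45 -2.7 0 0 0 0" --pt "1 -0.52 -3.1 0 0 0 0" --pt "1 -0.52 -3.1 0 0 0 0" --pt "1 -0.52 -3.1 0 0 0 0" --pt "1 -0.52 -3.1 0 0 0 0" --pt "1 -0.52 -3.1 0 0 0 0"

```text
time: 12.25
position: [0.5146, 0.1603, 0.1486]
tool_rot: [0.984, -0.18, -0.0, 0.0]
ft_force: [-0.7, 0.5, -0.9]
grip_width: 0.021
```

```bash
python3 -c "
from h import *
x,y=pk(21)
go((x,y,.041,NA))"
```

```text
t 12.25 pos [0.5146 0.1603 0.1486] yaw -20.77 z [-6.e-04 -3.e-04 -1.e+00] w 0.0210 F [-0.67  0.48 -0.88]
(np.float64(0.5148), np.float64(0.1617), 0.041, -20.65) -> [-0.009 -0.057  4.304] [ 0.03  0.03 -0.12]
```

carry_out --pt "1 -0.01 -0.06 0.8 0 0 0" --pt "1 -0.01 -0.06 1.8 0 0 0" --pt "1 -0.01 -0.06 2.7 0 0 0" --pt "1 -0.01 -0.06 3.2 0 0 0" --pt "1 -0.01 -0.06 3.5 0 0 0" --pt "1 -0.01 -0.06 3.8 0 0 0" --pt "1 -0.01 -0.06 3.95 0 0 0" --pt "1 -0.01 -0.06 3.95 0 0 0"

```text
time: 13.05
position: [0.5152, 0.1631, 0.0499]
tool_rot: [0.984, -0.179, 0.0, -0.0]
ft_force: [0.0, 0.5, -1.2]
grip_width: 0.0205
```

```bash
python3 -c "
from h import *
x,y=pk(21)
go((x,y,.041,NA))"
```

```text
t 13.05 pos [0.5152 0.1631 0.0499] yaw -20.66 z [ 1.e-04  0.e+00 -1.e+00] w 0.0205 F [ 0.04  0.49 -1.24]
(np.float64(0.5148), np.float64(0.1617), 0.041, -20.65) -> [0.007 0.059 0.355] [-0.   -0.   -0.01]
```

carry_out --pt "1 0.01 0.06 0 0 0 0" --pt "1 0.01 0.06 0.1 0 0 0" --pt "1 0.01 0.06 0.2 0 0 0" --pt "1 0.01 0.06 0.3 0 0 0" --pt "1 0.01 0.06 0.38 0 0 0" --pt "1 0.01 0.06 0.38 0 0 0"

```text
time: 13.65
position: [0.5147, 0.1617, 0.0402]
tool_rot: [0.984, -0.179, -0.0, 0.0]
ft_force: [-0.5, 0.1, -0.1]
grip_width: 0.0207
```

```bash
python3 -c "
from h import *
x,y=pk(21)
go((x,y,.0403,NA))"
```

```text
t 13.65 pos [0.5147 0.1617 0.0402] yaw -20.66 z [-2.e-04 -0.e+00 -1.e+00] w 0.0207 F [-0.52  0.14 -0.14]
(np.float64(0.5148), np.float64(0.1617), 0.0403, -20.65) -> [ 0.003 -0.001 -0.003] [ 0.    0.01 -0.01]
```

carry_out --pt "1 0 0 0.02 0 0 0" --pt "0.2 0 0 0.02 0 0 0" --pt "0.2 0 0 0.02 0 0 0" --pt "0.2 0 0 0.02 0 0 0" --pt "0.2 0 0 0 0 0 0"

```text
time: 14.15
position: [0.5147, 0.1617, 0.0403]
tool_rot: [0.984, -0.179, -0.0, 0.0]
ft_force: [0.7, -0.7, 0.7]
grip_width: 0.0339
```

```bash
python3 -c "
from h import *
go((.4610,-.0087,.15,-20.65))"
```

```text
t 14.15 pos [0.5147 0.1617 0.0403] yaw -20.67 z [-2.e-04 -0.e+00 -1.e+00] w 0.0339 F [ 0.71 -0.68  0.67]
(0.461, -0.0087, 0.15, -20.65) -> [ 0.394  7.134 -4.387] [ 0.    0.01 -0.02]
```

carry_out --pt "0.2 0 0 -1 0 0 0" --pt "0 0 0 -2.8 0 0 0" --pt "-1 0 0.4 -4.4 0 0 0" --pt "-1 0.1 1.8 -4.4 0 0 0" --pt "-1 0.2 3.6 -4.4 0 0 0" --pt "-1 0.3 5.4 -4.4 0 0 0" --pt "-1 0.39 6.8 -4.2 0 0 0" --pt "-1 0.39 7.13 -3.8 0 0 0"

```text
time: 14.95
position: [0.4607, -0.0115, 0.1359]
tool_rot: [0.983, -0.181, 0.001, 0.0]
ft_force: [0.0, 0.5, 0.1]
grip_width: 0.0819
```

carry_out --pt "-1 0 0 0.5 0 0 0" --pt "-1 0 0 1.2 0 0 0" --pt "-1 0 0 1.8 0 0 0" --pt "-1 0 0 1.8 0 0 0" --pt "-1 0 0 1.8 0 0 0" --pt "-1 0 0 1.8 0 0 0"

```text
time: 15.55
position: [0.4615, -0.0086, 0.091]
tool_rot: [0.984, -0.179, 0.001, 0.0]
ft_force: [-0.4, -1.0, -0.9]
grip_width: 0.0869
```

```bash
python3 -c "
from h import *
go((.4610,-.0087,.037,-20.65))"
```

```text
t 15.55 pos [ 0.4615 -0.0086  0.091 ] yaw -20.65 z [ 1.3e-03 -4.0e-04 -1.0e+00] w 0.0869 F [-0.41 -0.95 -0.86]
(0.461, -0.0087, 0.037, -20.65) -> [-0.02   0.011  2.161] [-0.01 -0.08 -0.  ]
```

carry_out --pt "-1 -0.02 0.01 0.8 0 0 0" --pt "-1 -0.02 0.01 1.6 0 0 0" --pt "-0.5 -0.02 0.01 2.15 0 0 0" --pt "0.3 -0.02 0.01 2.15 0 0 0" --pt "1 -0.02 0.01 2.15 0 0 0" --pt "1 -0.02 0.01 2.15 0 0 0" --pt "1 -0.02 0.01 2.15 0 0 0" --pt "1 -0.02 0.01 2.15 0 0 0"

```text
time: 16.35
position: [0.4609, -0.0087, 0.0373]
tool_rot: [0.984, -0.179, 0.001, 0.0]
ft_force: [-0.2, 1.5, -0.7]
grip_width: 0.0468
```

carry_out --pt "1 0 0 0 0 0 0" --pt "1 0 0 0 0 0 0" --pt "1 0 0 0 0 0 0" --pt "1 0 0 0 0 0 0" --pt "1 0 0 0 0 0 0" --pt "1 0 0 0 0 0 0"

```text
time: 16.95
position: [0.4604, -0.0086, 0.0366]
tool_rot: [0.984, -0.179, -0.0, -0.0]
ft_force: [0.1, 0.2, 1.0]
grip_width: 0.0209
```

```bash
python3 -c "
from h import *
x,y=pk(-21)
go((x,y,.15,NA))"
```

```text
t 16.95 pos [ 0.4604 -0.0086  0.0366] yaw -20.66 z [-1.e-04  0.e+00 -1.e+00] w 0.0209 F [0.05 0.2  1.  ]
(np.float64(0.5296), np.float64(0.2011), 0.15, -20.65) -> [-0.37  -8.824 -4.535] [ 0.    0.01 -0.01]
```

carry_out --pt "1 0 0 -0.5 0 0 0" --pt "1 0 0 -2 0 0 0" --pt "1 0 0 -3.5 0 0 0" --pt "1 0 -0.9 -4.5 0 0 0" --pt "1 -0.1 -2.4 -4.5 0 0 0" --pt "1 -0.2 -4.2 -4.5 0 0 0" --pt "1 -0.3 -6 -4.5 0 0 0" --pt "1 -0.37 -7.6 -4.5 0 0 0"

```text
time: 17.75
position: [0.5189, 0.1744, 0.1491]
tool_rot: [0.984, -0.179, -0.0, -0.0]
ft_force: [-0.0, -0.2, -1.8]
grip_width: 0.0207
```

carry_out --pt "1 0 -0.8 0 0 0 0" --pt "1 0 -1.22 0 0 0 0" --pt "1 0 -1.22 0 0 0 0" --pt "1 0 -1.22 0 0 0 0" --pt "1 0 -1.22 0 0 0 0" --pt "1 0 -1.22 0 0 0 0" --pt "1 0 -1.22 0 0 0 0"

```text
time: 18.45
position: [0.5295, 0.2001, 0.1492]
tool_rot: [0.984, -0.18, -0.0, 0.0]
ft_force: [-0.8, 0.1, -1.0]
grip_width: 0.021
```

```bash
python3 -c "
from h import *
x,y=pk(-21)
go((x,y,.0406,NA))"
```

```text
t 18.45 pos [0.5295 0.2001 0.1492] yaw -20.74 z [-2.e-04 -1.e-04 -1.e+00] w 0.0210 F [-0.82  0.07 -0.97]
(np.float64(0.5296), np.float64(0.2011), 0.0406, -20.65) -> [-0.009 -0.04   4.345] [ 0.01  0.01 -0.09]
```

carry_out --pt "1 0 0 0.8 0 0 0" --pt "1 0 0 1.8 0 0 0" --pt "1 0 0 2.7 0 0 0" --pt "1 0 0 3.2 0 0 0" --pt "1 0 0 3.5 0 0 0" --pt "1 0 0 3.8 0 0 0" --pt "1 0 0 3.95 0 0 0" --pt "1 0 0 3.95 0 0 0"

```text
time: 19.25
position: [0.5297, 0.201, 0.0504]
tool_rot: [0.984, -0.179, 0.0, -0.0]
ft_force: [0.2, 0.6, -1.3]
grip_width: 0.0212
```

```bash
python3 -c "
from h import *
x,y=pk(-21)
go((x,y,.0406,NA))"
```

```text
t 19.25 pos [0.5297 0.201  0.0504] yaw -20.66 z [ 1.e-04  0.e+00 -1.e+00] w 0.0212 F [ 0.24  0.59 -1.27]
(np.float64(0.5296), np.float64(0.2011), 0.0406, -20.65) -> [-0.005 -0.002  0.392] [-0.   -0.01 -0.01]
```

carry_out --pt "1 0 0 0.1 0 0 0" --pt "1 0 0 0.2 0 0 0" --pt "1 0 0 0.3 0 0 0" --pt "1 0 0 0.4 0 0 0" --pt "1 0 0 0.4 0 0 0" --pt "0.2 0 0 0.41 0 0 0" --pt "0.2 0 0 0.41 0 0 0" --pt "0.2 0 0 0.41 0 0 0"

```text
time: 20.05
position: [0.5296, 0.201, 0.0401]
tool_rot: [0.984, -0.179, 0.0, 0.0]
ft_force: [0.4, 0.5, -0.3]
grip_width: 0.033
```

```bash
python3 -c "
from h import *
go((.5680,-.1228,.15,-20.65))"
```

```text
t 20.05 pos [0.5296 0.201  0.0401] yaw -20.66 z [ 1.e-04 -0.e+00 -1.e+00] w 0.0330 F [ 0.36  0.45 -0.28]
(0.568, -0.1228, 0.15, -20.65) -> [ 6.007 11.576 -4.397] [ 0.   -0.   -0.01]
```

carry_out --pt "0.2 0 0 -1 0 0 0" --pt "0 0 0 -2.8 0 0 0" --pt "-1 0.3 0.6 -4.4 0 0 0" --pt "-1 1.1 2.1 -4.4 0 0 0" --pt "-1 2 3.8 -4.4 0 0 0" --pt "-1 2.9 5.5 -4.4 0 0 0" --pt "-1 3.8 7.2 -4.4 0 0 0" --pt "-1 4.7 9 -4.4 0 0 0"

```text
time: 20.85
position: [0.5601, -0.0524, 0.1502]
tool_rot: [0.984, -0.179, 0.0, -0.0]
ft_force: [0.7, -0.3, -1.1]
grip_width: 0.0826
```

carry_out --pt "-1 0.9 1.7 0 0 0 0" --pt "-1 1.36 2.56 0.5 0 0 0" --pt "-1 1.36 2.56 1.2 0 0 0" --pt "-1 1.36 2.56 2.2 0 0 0" --pt "-1 1.36 2.56 2.4 0 0 0" --pt "-1 1.36 2.56 2.4 0 0 0" --pt "-1 1.36 2.56 2.4 0 0 0"

```text
time: 21.55
position: [0.5699, -0.1225, 0.0908]
tool_rot: [0.984, -0.179, 0.001, 0.0]
ft_force: [-1.2, 0.2, 0.4]
grip_width: 0.087
```

```bash
python3 -c "
from h import *
p,d=camera('top');cv2.imwrite('pics/t4.png',cv2.resize(p[120:280,140:440,::-1],None,fx=2.6,fy=2.6))
go((.5694,-.1228,.037,-20.65))"
```

```text
t 21.60 pos [ 0.5702 -0.1226  0.0912] yaw -20.63 z [ 1.9e-03 -8.0e-04 -1.0e+00] w 0.0869 F [-0.52 -0.38  0.25]
(0.5694, -0.1228, 0.037, -20.65) -> [-0.03   0.019  2.167] [ 0.   -0.12  0.02]
```

View pics/t4.png

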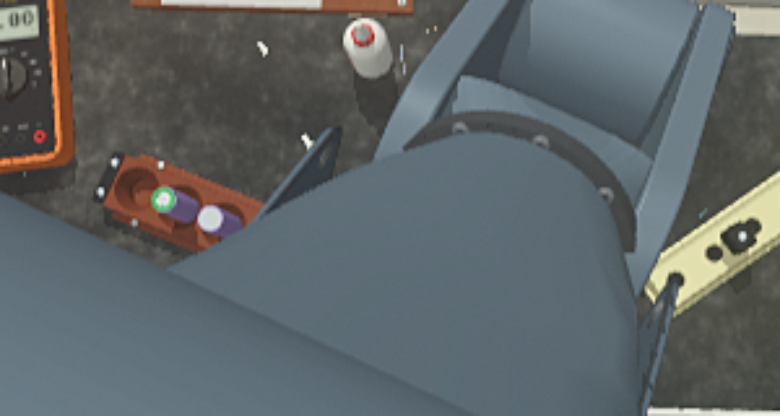

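The crop shows the plus cell at (163,200) and the minus cell at (211,219), both in their pockets, and the first plus cell is hidden by the arm. The pocket by the black end is still empty. Grasping minus cell 1 now.

carry_out --pt "-1 -0.03 0.02 0.8 0 0 0" --pt "-1 -0.03 0.02 1.6 0 0 0" --pt "-0.5 -0.03 0.02 2.15 0 0 0" --pt "0.3 -0.03 0.02 2.15 0 0 0" --pt "1 -0.03 0.02 2.15 0 0 0" --pt "1 -0.03 0.02 2.15 0 0 0" --pt "1 -0.03 0.02 2.15 0 0 0" --pt "1 -0.03 0.02 2.15 0 0 0"

```text
time: 22.4
position: [0.5689, -0.123, 0.0371]
tool_rot: [0.984, -0.179, 0.001, 0.0]
ft_force: [-0.3, 0.6, -0.1]
grip_width: 0.047
```

carry_out --pt "1 0 0 0 0 0 0" --pt "1 0 0 0 0 0 0" --pt "1 0 0 0 0 0 0" --pt "1 0 0 0 0 0 0" --pt "1 0 0 0 0 0 0" --pt "1 0 0 0 0 0 0"

```text
time: 23.0
position: [0.5684, -0.1228, 0.0364]
tool_rot: [0.984, -0.179, -0.0, 0.0]
ft_force: [-0.1, -0.3, 0.3]
grip_width: 0.0207
```

```bash
python3 -c "
from h import *
x,y=pk(-63)
go((x,y,.15,NA))"
```

```text
t 23.00 pos [ 0.5684 -0.1228  0.0364] yaw -20.66 z [-0. -0. -1.] w 0.0207 F [-0.13 -0.28  0.32]
(np.float64(0.5444), np.float64(0.2404), 0.15, -20.65) -> [ -6.026 -13.254  -4.543] [ 0.    0.   -0.01]
```

carry_out --pt "1 0 0 -0.5 0 0 0" --pt "1 0 0 -2 0 0 0" --pt "1 0 0 -3.5 0 0 0" --pt "1 -0.4 -0.9 -4.5 0 0 0" --pt "1 -1.1 -2.4 -4.5 0 0 0" --pt "1 -1.9 -4.2 -4.5 0 0 0" --pt "1 -2.7 -6 -4.5 0 0 0" --pt "1 -3.5 -7.7 -4.5 0 0 0"

```text
time: 23.8
position: [0.5543, 0.09, 0.1499]
tool_rot: [0.984, -0.18, 0.001, -0.0]
ft_force: [0.7, -0.1, -0.6]
grip_width: 0.021
```

carry_out --pt "1 -0.8 -1.75 0 0 0 0" --pt "1 -1.6 -3.5 0 0 0 0" --pt "1 -2.3 -5 0 0 0 0" --pt "1 -2.53 -5.55 0 0 0 0" --pt "1 -2.53 -5.55 0 0 0 0" --pt "1 -2.53 -5.55 0 0 0 0" --pt "1 -2.53 -5.55 0 0 0 0" --pt "1 -2.53 -5.55 0 0 0 0"

```text
time: 24.6
position: [0.5446, 0.2386, 0.1489]
tool_rot: [0.984, -0.181, -0.0, 0.0]
ft_force: [-0.4, -0.6, -0.4]
grip_width: 0.0207
```

```bash
python3 -c "
from h import *
x,y=pk(-63)
go((x,y,.0404,NA))"
```

```text
t 24.60 pos [0.5446 0.2386 0.1489] yaw -20.80 z [-3.e-04 -4.e-04 -1.e+00] w 0.0207 F [-0.4  -0.63 -0.44]
(np.float64(0.5444), np.float64(0.2404), 0.0404, -20.65) -> [-0.034 -0.067  4.34 ] [ 0.03  0.01 -0.15]
```

carry_out --pt "1 0 0 0.8 0 0 0" --pt "1 0 0 1.8 0 0 0" --pt "1 0 0 2.7 0 0 0" --pt "1 0 0 3.2 0 0 0" --pt "1 0 0 3.5 0 0 0" --pt "1 0 0 3.8 0 0 0" --pt "1 0 0 3.95 0 0 0" --pt "1 0 0 3.95 0 0 0"

```text
time: 25.4
position: [0.5444, 0.2403, 0.0501]
tool_rot: [0.984, -0.179, 0.0, -0.0]
ft_force: [0.5, -0.1, -1.9]
grip_width: 0.0207
```

```bash
python3 -c "
from h import *
x,y=pk(-63)
go((x,y,.0404,NA))"
```

```text
t 25.40 pos [0.5444 0.2403 0.0501] yaw -20.67 z [ 1.e-04  0.e+00 -1.e+00] w 0.0207 F [ 0.55 -0.12 -1.93]
(np.float64(0.5444), np.float64(0.2404), 0.0404, -20.65) -> [-0.001 -0.003  0.39 ] [-0.   -0.01 -0.02]
```

carry_out --pt "1 0 0 0.1 0 0 0" --pt "1 0 0 0.2 0 0 0" --pt "1 0 0 0.3 0 0 0" --pt "1 0 0 0.4 0 0 0" --pt "1 0 0 0.4 0 0 0" --pt "0.2 0 0 0.41 0 0 0" --pt "0.2 0 0 0.41 0 0 0" --pt "0.2 0 0 0.41 0 0 0"

```text
time: 26.2
position: [0.5442, 0.2403, 0.0398]
tool_rot: [0.984, -0.179, -0.0, 0.0]
ft_force: [-0.3, -0.0, -0.5]
grip_width: 0.0328
```

```bash
python3 -c "
from h import *
go((.5159,-.2845,.15,-54.4))"
```

```text
t 26.20 pos [0.5442 0.2403 0.0398] yaw -20.66 z [-1.e-04 -1.e-04 -1.e+00] w 0.0328 F [-0.3  -0.02 -0.49]
(0.5159, -0.2845, 0.15, -54.4) -> [ 6.346 20.044 -4.408] [1.000e-02 0.000e+00 3.374e+01]
```

carry_out --pt "0.2 0 0 -1 0 0 0" --pt "0 0 0 -2.8 0 0 0" --pt "-1 0.3 0.9 -4.6 0 0 4" --pt "-1 0.8 2.5 -5 0 0 8" --pt "-1 1.4 4.4 -6 0 0 14" --pt "-1 2 6.3 -6 0 0 20" --pt "-1 2.6 8.2 -6 0 0 26" --pt "-1 3.2 10.1 -6 0 0 33.7"

```text
time: 27.0
position: [0.53, -0.0213, 0.1904]
tool_rot: [0.889, -0.459, 0.001, -0.0]
ft_force: [0.7, -0.4, 0.1]
grip_width: 0.0822
```

```bash
python3 -c "
from h import *
p,d=camera('top');cv2.imwrite('pics/t5.png',cv2.resize(p[120:280,140:440,::-1],None,fx=2.6,fy=2.6))
go((.5159,-.2845,.2,-54.4))"
```

```text
t 27.05 pos [ 0.5307 -0.0292  0.1903] yaw -55.16 z [ 0.0016 -0.0061 -1.    ] w 0.0839 F [ 0.18 -3.25  0.82]
(0.5159, -0.2845, 0.2, -54.4) -> [ 8.047  6.32  -0.328] [ 0.13 -0.34 -0.76]
```

View pics/t5.png

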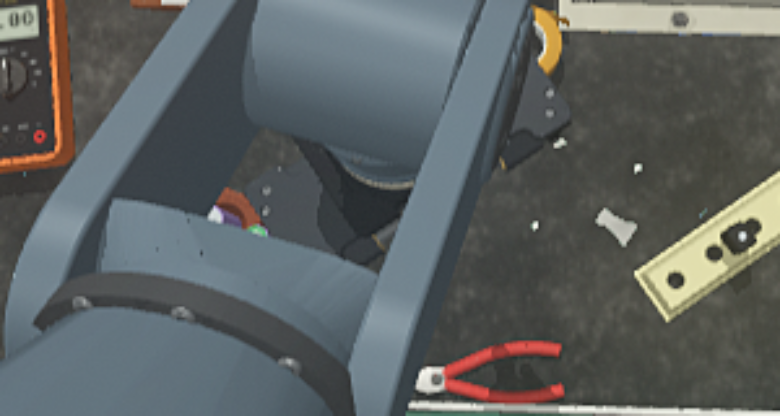

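The arm hides the nest in this view, so I'll check it later. Moving on toward the mask.

carry_out --pt "-1 1.4 1.1 -0.3 0 0 0" --pt "-1 2.9 2.3 -0.3 0 0 0" --pt "-1 4.5 3.5 -0.3 0 0 0" --pt "-1 6 4.7 -0.3 0 0 0" --pt "-1 7.4 5.8 -0.3 0 0 0" --pt "-1 8 6.3 -0.3 0 0 0" --pt "-1 8 6.3 -0.3 0 0 0" --pt "-1 8 6.3 -0.3 0 0 0"

```text
time: 27.85
position: [0.5183, -0.2727, 0.197]
tool_rot: [0.89, -0.457, -0.001, -0.001]
ft_force: [0.1, 0.8, -0.2]
grip_width: 0.0871
```

```bash
python3 -c "
from h import *
i=camera_info('wrist');p,d=camera('wrist');cv2.imwrite('pics/w6.png',p[:,:,::-1])
C=cloud(i,d);m=(C[...,2]>.036)&(C[...,2]<.055)&(np.hypot(C[...,0]-.516,C[...,1]+.285)<.03)
print(m.sum(),C[m].mean(0),cv2.minAreaRect((C[m][:,:2]*1000).astype(np.float32)))
p,d=camera('top');cv2.imwrite('pics/t6.png',cv2.resize(p[120:280,140:440,::-1],None,fx=2.6,fy=2.6))
C=cloud(camera_info('top'),d); m=(C[...,2]>.066)&(C[...,2]<.082); m[:, :170]=0;m[:170]=0;m[:,270:]=0;m[240:]=0
n,l,s,c=cv2.connectedComponentsWithStats(m.astype(np.uint8))
for k in range(1,n):
  if s[k,4]>40: print(s[k],C[l==k].mean(0).round(4))
go((.5159,-.2845,.06,-54.4))"
```

```text
416 [ 0.51539717 -0.28489356  0.04463729] ((514.8331298828125, -285.49432373046875), (22.93123435974121, 19.344894409179688), 36.30382537841797)
[181 184  11  10  88] [0.5449 0.2372 0.0734]
[198 192  11  10  88] [0.5295 0.1981 0.0735]
[216 199  11  10  87] [0.5148 0.1587 0.0733]
[233 206  11  10  83] [0.4999 0.1203 0.0738]
t 27.95 pos [ 0.5186 -0.2716  0.1972] yaw -54.26 z [-0.0011  0.0016 -1.    ] w 0.0870 F [ 0.56 -0.09 -0.42]
(0.5159, -0.2845, 0.06, -54.4) -> [0.366 0.389 5.485] [-0.    0.11  0.14]
```

View pics/w6.png

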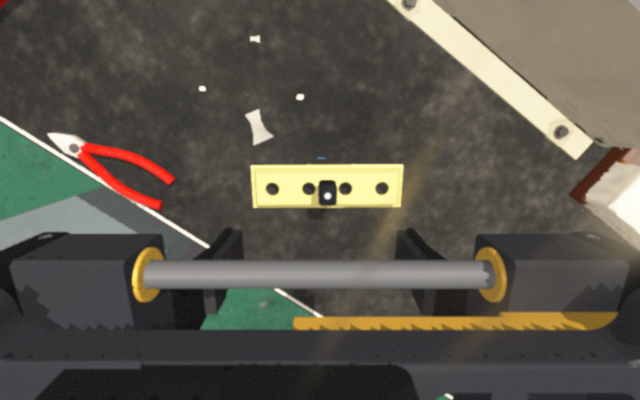

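View pics/t6.png

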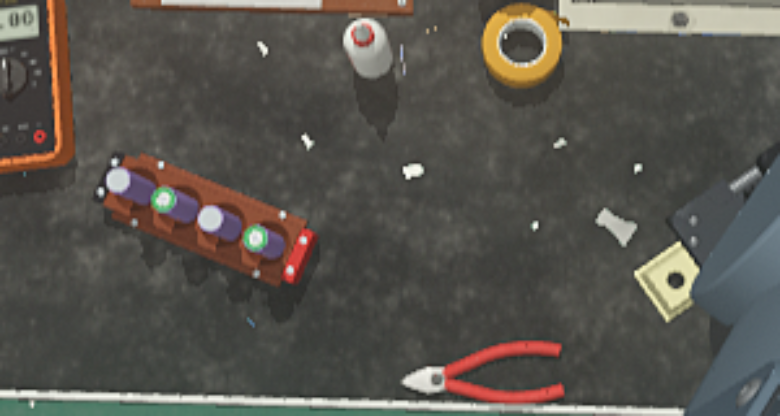

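All four cells stand in the nest in the order plus, minus, plus, minus from the red end, at (256,238), (211,219), (163,200) and (119,181). Their tops read about 0.0735. In the wrist view the mask is parallel to the jaws, with its grip block at (328,192).

carry_out --pt "-1 0.36 0.41 1 0 0 0" --pt "-1 0.36 0.41 2.2 0 0 0" --pt "-1 0.36 0.41 3.5 0 0 0" --pt "-1 0.36 0.41 4.7 0 0 0" --pt "-1 0.36 0.41 5.4 0 0 0" --pt "-1 0.36 0.41 5.5 0 0 0" --pt "-1 0.36 0.41 5.5 0 0 0" --pt "-1 0.36 0.41 5.5 0 0 0"

```text
time: 28.75
position: [0.5167, -0.2869, 0.0611]
tool_rot: [0.89, -0.456, 0.001, 0.0]
ft_force: [-0.0, 1.1, -0.5]
grip_width: 0.0876
```

```bash
python3 -c "
from h import *
go((.5155,-.2850,.020,-54.2))"
```

```text
t 28.75 pos [ 0.5167 -0.2869  0.0611] yaw -54.29 z [ 0.0017 -0.0014 -1.    ] w 0.0876 F [-0.02  1.14 -0.53]
(0.5155, -0.285, 0.02, -54.2) -> [-0.094 -0.004  1.645] [-0.03 -0.12 -0.09]
```

carry_out --pt "-1 -0.06 0 0.6 0 0 0" --pt "-1 -0.06 0 1.2 0 0 0" --pt "-1 -0.06 0 1.5 0 0 0" --pt "-0.5 -0.06 0 1.58 0 0 0" --pt "0 -0.06 0 1.58 0 0 0" --pt "0.3 -0.06 0 1.58 0 0 0"

```text
time: 29.35
position: [0.5151, -0.2862, 0.0207]
tool_rot: [0.89, -0.457, 0.0, 0.0]
ft_force: [0.1, -0.1, 0.9]
grip_width: 0.0698
```

```bash
python3 -c "
from h import *
go((.5155,-.2850,.020,-54.2))"
```

```text
t 29.35 pos [ 0.5151 -0.2862  0.0207] yaw -54.37 z [ 6.e-04 -5.e-04 -1.e+00] w 0.0698 F [ 0.14 -0.09  0.86]
(0.5155, -0.285, 0.02, -54.2) -> [-0.03  -0.039  0.03 ] [-0.01 -0.04 -0.17]
```

carry_out --pt "0.4 -0.02 -0.03 0.02 0 0 0" --pt "1 -0.02 -0.03 0.02 0 0 0" --pt "1 -0.02 -0.03 0.02 0 0 0" --pt "1 -0.02 -0.03 0.02 0 0 0" --pt "1 -0.02 -0.03 0.02 0 0 0" --pt "1 -0.02 -0.03 0.02 0 0 0" --pt "1 -0.02 -0.03 0.02 0 0 0" --pt "1 -0.02 -0.03 0.02 0 0 0" --force 25

```text
time: 30.15
position: [0.5152, -0.2851, 0.0199]
tool_rot: [0.89, -0.457, 0.0, -0.0]
ft_force: [0.4, -0.4, 0.5]
grip_width: 0.0196
```

carry_out --pt "1 0 0 0 0 0 0" --pt "1 0 0 0 0 0 0" --pt "1 0 0 0 0 0 0"

```text
time: 30.45
position: [0.5152, -0.2851, 0.0199]
tool_rot: [0.89, -0.457, -0.0, 0.0]
ft_force: [-0.2, -0.6, -0.3]
grip_width: 0.0196
```

```bash
python3 -c "
from h import *
go((.5222,.1812,.2,-110.65),(.5222,.1812,.13,-110.65))"
```

```text
t 30.45 pos [ 0.5152 -0.2851  0.0199] yaw -54.36 z [-0. -0. -1.] w 0.0196 F [-0.16 -0.57 -0.3 ]
(0.5222, 0.1812, 0.2, -110.65) -> [-14.993 -11.096  -7.205] [ 0.   -0.   56.29]
(0.5222, 0.1812, 0.13, -110.65) -> [-14.993 -11.096  -4.405] [ 0.   -0.   56.29]
```

carry_out --pt "1 0 0 -0.2 0 0 0" --pt "1 0 0 -0.6 0 0 0" --pt "1 0 0 -1.4 0 0 0" --pt "1 0 0 -2.6 0 0 0" --pt "1 0 0 -4 0 0 0" --pt "1 0 0 -5.4 0 0 0" --pt "1 -0.6 -0.45 -6.7 0 0 3" --pt "1 -1.6 -1.2 -7.2 0 0 7"

```text
time: 31.25
position: [0.5183, -0.2375, 0.2044]
tool_rot: [0.859, -0.512, 0.005, 0.001]
ft_force: [1.0, -0.1, -1.7]
grip_width: 0.0197
```

```bash
python3 -c "
from h import *
i=camera_info('wrist');p,d=camera('wrist');cv2.imwrite('pics/w7.png',p[:,:,::-1])
go((.5222,.1812,.2,-110.65))"
```

```text
t 31.30 pos [ 0.5171 -0.2306  0.2048] yaw -61.61 z [ 5.e-03  7.e-04 -1.e+00] w 0.0200 F [-1.25  3.57 -1.12]
(0.5222, 0.1812, 0.2, -110.65) -> [-14.397  -8.01    0.204] [-2.900e-01  2.000e-02  4.904e+01]
```

View pics/w7.png

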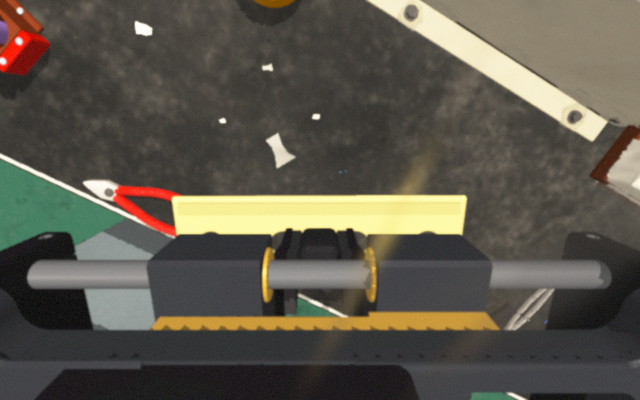

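The mask is held level and square to the jaws, with its edge running from (174,196) to (466,196). Carrying it over to the nest.

carry_out --pt "1 -1.2 -0.7 0 0 0 4" --pt "1 -2.6 -1.4 0 0 0 8" --pt "1 -4 -2.2 0 0 0 13" --pt "1 -5.4 -3 0 0 0 18" --pt "1 -6.8 -3.8 0 0 0 23" --pt "1 -8.2 -4.6 0 0 0 28" --pt "1 -9.6 -5.4 0 0 0 33" --pt "1 -11 -6.2 0 0 0 38"

```text
time: 32.1
position: [0.52, 0.0822, 0.2004]
tool_rot: [-0.646, 0.763, -0.0, 0.0]
ft_force: [1.0, -1.0, -1.2]
grip_width: 0.0201
```

```bash
python3 -c "
from h import *
go((.5222,.1812,.2,-110.65))"
```

```text
t 32.10 pos [0.52   0.0822 0.2004] yaw -99.54 z [ 2.e-04 -0.e+00 -1.e+00] w 0.0201 F [ 1.03 -1.04 -1.23]
(0.5222, 0.1812, 0.2, -110.65) -> [-3.92   0.569  0.017] [-1.000e-02  0.000e+00  1.111e+01]
```

carry_out --pt "1 -1 0.15 0 0 0 3" --pt "1 -2 0.3 0 0 0 6" --pt "1 -2.8 0.45 0 0 0 9" --pt "1 -3.3 0.55 0 0 0 11" --pt "1 -3.5 0.55 0 0 0 11" --pt "1 -3.5 0.55 0 0 0 11" --pt "1 -3.5 0.55 0 0 0 11" --pt "1 -3.5 0.55 0 0 0 11"

```text
time: 32.9
position: [0.5212, 0.1683, 0.1999]
tool_rot: [-0.571, 0.821, -0.0, -0.0]
ft_force: [0.6, 0.2, -1.4]
grip_width: 0.0196
```

carry_out --pt "1 0 0 0 0 0 0" --pt "1 0 0 0 0 0 0"

```text
time: 33.1
position: [0.5212, 0.1686, 0.1999]
tool_rot: [-0.571, 0.821, -0.0, -0.0]
ft_force: [-0.7, 0.0, -0.9]
grip_width: 0.0198
```

```bash
python3 -c "
from h import *
go((.5222,.1812,.13,-110.65))"
```

```text
t 33.10 pos [0.5212 0.1686 0.1999] yaw -110.40 z [-1.e-04 -1.e-04 -1.e+00] w 0.0198 F [-0.66  0.03 -0.91]
(0.5222, 0.1812, 0.13, -110.65) -> [-0.486  0.139  2.795] [ 0.   -0.01  0.25]
```

carry_out --pt "1 -0.2 0.06 0.3 0 0 0.2" --pt "1 -0.48 0.14 0.8 0 0 0.2" --pt "1 -0.48 0.14 1.6 0 0 0.2" --pt "1 -0.48 0.14 2.3 0 0 0.2" --pt "1 -0.48 0.14 2.8 0 0 0.2" --pt "1 -0.48 0.14 2.8 0 0 0.2" --pt "1 -0.48 0.14 2.8 0 0 0.2" --pt "1 -0.48 0.14 2.8 0 0 0.2"

```text
time: 33.9
position: [0.5227, 0.1818, 0.1305]
tool_rot: [-0.57, 0.822, -0.0, 0.001]
ft_force: [0.1, 1.1, -0.5]
grip_width: 0.0201
```

```bash
python3 -c "
from h import *
go((.5222,.1812,.0819,-110.65))
p,d=camera('side');cv2.imwrite('pics/s8.png',cv2.resize(p[80:240,200:440,::-1],None,fx=3.3,fy=3.3))
i=camera_info('wrist');p,d=camera('wrist');cv2.imwrite('pics/w8.png',p[:,:,::-1])
"
```

```text
t 33.90 pos [0.5227 0.1818 0.1305] yaw -110.56 z [ 1.6e-03  2.0e-04 -1.0e+00] w 0.0201 F [ 0.07  1.05 -0.48]
(0.5222, 0.1812, 0.0819, -110.65) -> [0.033 0.014 1.943] [-0.08  0.05  0.09]
```

View pics/s8.png

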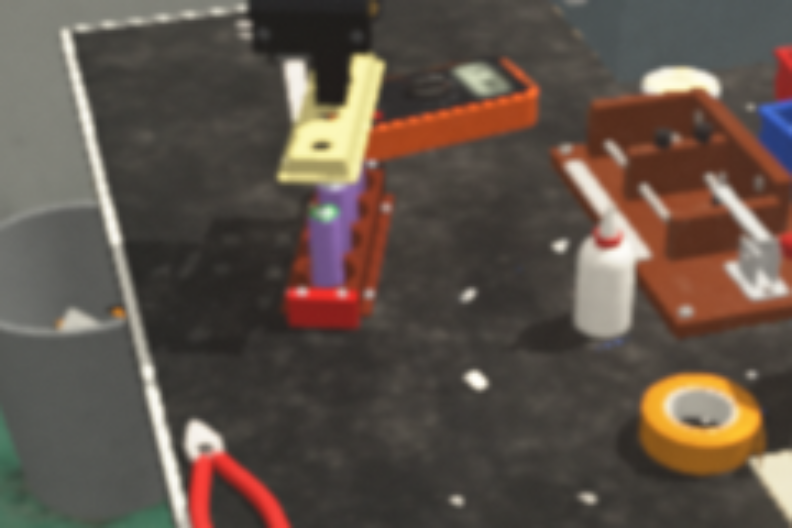

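View pics/w8.png

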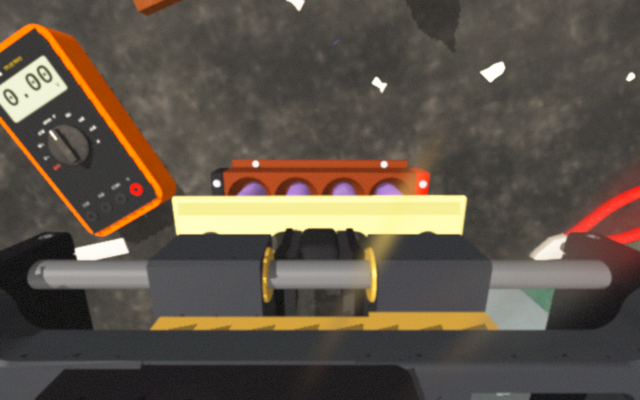

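In the wrist view the mask centre (320) lines up with the nest centre (321), and the side view shows the mask over the row. Lowering it.

carry_out --pt "1 0 0 0.2 0 0 0" --pt "1 0 0 0.5 0 0 0" --pt "1 0 0 0.8 0 0 0" --pt "1 0 0 1.1 0 0 0" --pt "1 0 0 1.3 0 0 0" --pt "1 0 0 1.5 0 0 0" --pt "1 0 0 1.6 0 0 0" --pt "1 0 0 1.6 0 0 0"

```text
time: 34.8
position: [0.5218, 0.1816, 0.0894]
tool_rot: [-0.57, 0.822, 0.0, -0.0]
ft_force: [0.2, 0.1, -0.9]
grip_width: 0.0196
```

```bash
python3 -c "
from h import *
go((.5222,.1812,.0819,-110.65))
p,d=camera('side');cv2.imwrite('pics/s9.png',cv2.resize(p[80:240,200:440,::-1],None,fx=3.3,fy=3.3))
"
```

```text
t 34.80 pos [0.5218 0.1816 0.0894] yaw -110.57 z [-9.e-04 -1.e-04 -1.e+00] w 0.0196 F [ 0.21  0.07 -0.92]
(0.5222, 0.1812, 0.0819, -110.65) -> [ 0.008 -0.02   0.301] [ 0.04 -0.02  0.08]
```

View pics/s9.png

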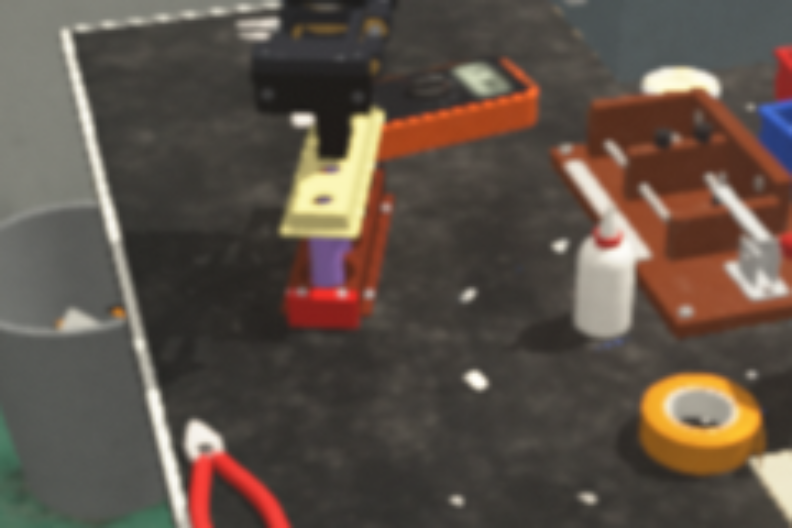

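The mask rim now surrounds the cell tops with no contact force. Doing the last 7.5 mm slowly.

carry_out --pt "1 0 0 0.07 0 0 0" --pt "1 0 0 0.14 0 0 0" --pt "1 0 0 0.2 0 0 0" --pt "1 0 0 0.25 0 0 0" --pt "1 0 0 0.28 0 0 0" --pt "1 0 0 0.3 0 0 0" --pt "1 0 0 0.3 0 0 0"

```text
time: 35.55
position: [0.522, 0.1816, 0.0823]
tool_rot: [-0.57, 0.822, 0.0, -0.0]
ft_force: [0.2, 0.4, -1.5]
grip_width: 0.0198
```

```bash
python3 -c "
from h import *
go((.5222,.1812,.0819,-110.65))
"
```

```text
t 35.55 pos [0.522  0.1816 0.0823] yaw -110.56 z [-1.e-04 -0.e+00 -1.e+00] w 0.0198 F [ 0.24  0.41 -1.49]
(0.5222, 0.1812, 0.0819, -110.65) -> [ 0.012 -0.013  0.017] [ 0.   -0.    0.09]
```

carry_out --pt "1 0 0 0.02 0 0 0" --pt "1 0 0 0.03 0 0 0" --pt "0.5 0 0 0.03 0 0 0" --pt "0.2 0 0 0.03 0 0 0" --pt "0 0 0 0.03 0 0 0" --pt "0 0 0 0.03 0 0 0" --pt "0 0 0 0.03 0 0 0" --pt "0 0 0 0.03 0 0 0"

```text
time: 36.35
position: [0.522, 0.1816, 0.0816]
tool_rot: [-0.57, 0.822, 0.0, 0.0]
ft_force: [-0.0, -0.0, -0.5]
grip_width: 0.0428
```

```bash
python3 -c "
from h import *
go((.40,.40,.22,-100))
p,d=camera('side');cv2.imwrite('pics/s10.png',cv2.resize(p[80:240,200:440,::-1],None,fx=3.3,fy=3.3))
"
```

```text
t 36.35 pos [0.522  0.1816 0.0816] yaw -110.56 z [-0.  0. -1.] w 0.0428 F [-0.02 -0.03 -0.46]
(0.4, 0.4, 0.22, -100) -> [-6.464  7.639 -5.535] [  0.     0.   -10.56]
```

View pics/s10.png

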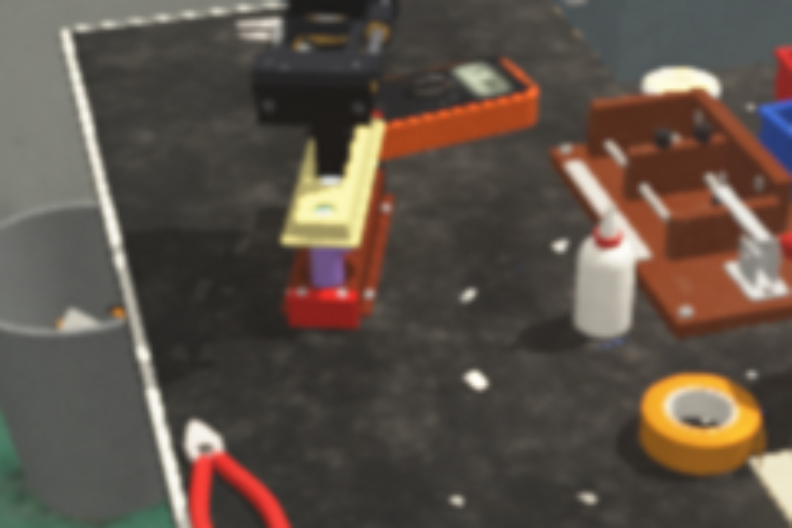

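The mask sits on the cells, released and level, with the green ring visible through the end window at (323,210). Retreating straight up, then away.

carry_out --pt "0 0 0 -0.4 0 0 0" --pt "0 0 0 -1.2 0 0 0" --pt "0 0 0 -2.4 0 0 0" --pt "0 0 0 -4 0 0 0" --pt "0 0 0 -5.5 0 0 0" --pt "0 -1.5 1.8 -5.5 0 0 0" --pt "0 -3 3.6 -5.5 0 0 0" --pt "0 -4.5 5.3 -5.5 0 0 0"

```text
time: 37.2
position: [0.4482, 0.3135, 0.2206]
tool_rot: [-0.569, 0.822, -0.0, 0.001]
ft_force: [0.4, -0.4, -0.3]
grip_width: 0.0435
```

carry_out --pt "0 -1.5 1.8 0 0 0 0" --pt "0 -3 3.5 0 0 0 0" --pt "0 -3 3.5 0 0 0 0" --pt "0 -3 3.5 0 0 0 0" --pt "0 -3 3.5 0 0 0 0"

```text
time: 37.7
position: [0.3935, 0.4128, 0.2194]
tool_rot: [-0.57, 0.822, -0.0, -0.0]
ft_force: [-0.0, 0.0, -0.8]
grip_width: 0.0433
```

```bash
python3 -c "
from h import *
go()
p,d=camera('top');cv2.imwrite('pics/t11.png',cv2.resize(p[120:280,140:440,::-1],None,fx=2.6,fy=2.6))
C=cloud(camera_info('top'),d); m=(C[...,2]>.070)&(C[...,2]<.084); m[:,:150]=0;m[:160]=0;m[:,290:]=0;m[245:]=0
Q=C[m]; print(m.sum(),cv2.minAreaRect((Q[:,:2]*1000).astype(np.float32)),np.median(Q[:,2]))
A=np.c_[Q[:,:2],np.ones(len(Q))]; print('tilt',np.linalg.lstsq(A,Q[:,2],rcond=None)[0])
m=(C[...,2]>.098)&(C[...,2]<.118);m[:,:150]=0;m[:160]=0;m[:,290:]=0;m[245:]=0;print('block',m.sum(),C[m].mean(0))
"
```

```text
t 37.70 pos [0.3935 0.4128 0.2194] yaw -110.54 z [ 5.e-04 -8.e-04 -1.e+00] w 0.0433 F [-0.03  0.03 -0.77]
1295 ((521.8140258789062, 179.50538635253906), (165.5160369873047, 41.25251770019531), 69.68414306640625) 0.07627097057757726
tilt [ 0.00324974 -0.00014642  0.07434882]
block 114 [0.52165963 0.17958216 0.10573896]
```

View pics/t11.png

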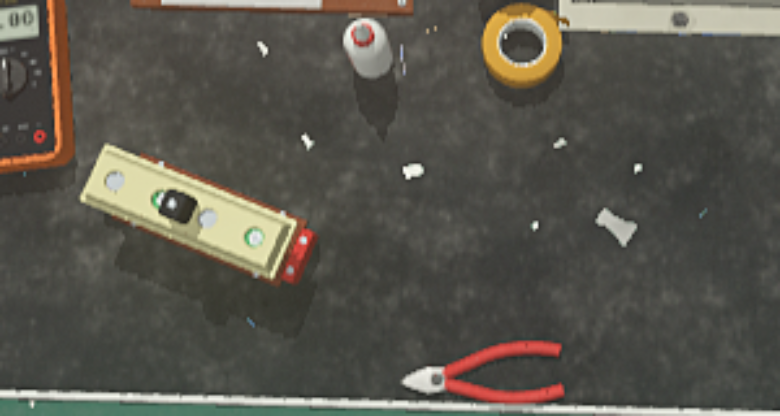

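The mask is level (tilt 0.003 rad) at plate height 0.0763, against 0.077 nominal, and centred within about 2 mm. The windows show plus, minus, plus, minus from the red end, and the bystanders haven't moved.

```bash
python3 -c "
from rig import *
print(hand_in())"
```

```text
the job is handed in; nothing more can be done
None
```

All four cells are in the nest in the order plus, minus, plus, minus from the red end, and the mask is lowered onto them. I handed the job in at about 38 s of the 115 s limit; no verdict was reported.

- **Cells:** before the mask went on, the top camera read all four cell tops at z of about 0.0735 m, against 0.074 nominal for a seated cell. Each cell was lowered in and only released at floor height.
- **Mask:** the last top view has it about 1.5 mm off the nest centre and within 0.5° of the row. It is level to about 0.003 rad, with the plate top at 0.0763 m against 0.077 nominal. The windows show the right cell order.
- **Bystanders:** the tape roll, cutter and glue bottle look unmoved in the last picture; I did not measure their shift.
- **Disagreement:** the top and wrist cameras differed by up to about 2 mm, so I used averaged positions for the nest and cells. No check failed.

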